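# Drive the worn pins out of the slab roller's bearing bar and sort them

### The job

Drive every worn pin out of the slab roller's bearing bar with the drift, pushing from the bare side so that each comes out over the rubber mat; do not pull or push them out with the fingers. Then put the plain pins in the square wooden tray and the headed pins in the round clay pot, and leave the drift lying back on its plywood board. There are four or five pins; leave the water tub, pinch pot and test tile where they are.

Things in the scene. Friction and masses are not known exactly. Their poses are not given: they have to be found in the camera images.
- bearing_bar: aluminium bar fixed to the table, 250 mm in x, 40 mm in y (-20 to +20), 62 mm high; origin mid-underside, z up; low feet out to x = -154 and 154 mm. Five smooth 18 mm bores run through it along y at x = -100, -50, 0, 50, 100 mm, axis 42 mm above the table; four or five hold a pin. Near face: the bare -y side; far face: the +y side, with the mat
- bar_mat (a point): middle of the rubber mat (260 x 120 x 2.5 mm) on the far side, at the bar's y = 80 mm (mat y 20 to 140), fixed to the bar, axes as the bar's; next to the bar a steel apron slopes from y = 20 mm, 29 mm high under the bores, down to the mat at y = 49 mm
- plain_pin1_center (a point): plain steel pin: a smooth solid cylinder 16 mm in diameter, 46 mm long; the point is its centre, its y axis is the pin's axis. At the start it sits loosely in one of the bar's bores, parallel to the bar's y, near end 1 to 5 mm inside the bar's near face, the other end standing out of the far face
- plain_pin2_center (a point): plain steel pin: a smooth solid cylinder 16 mm in diameter, 46 mm long; the point is its centre, its y axis is the pin's axis. At the start it sits loosely in one of the bar's bores, parallel to the bar's y, near end 1 to 5 mm inside the bar's near face, the other end standing out of the far face
- plain_pin3_center (a point): plain steel pin: a smooth solid cylinder 16 mm in diameter, 46 mm long; the point is its centre, its y axis is the pin's axis. At the start it sits loosely in one of the bar's bores, parallel to the bar's y, near end 1 to 5 mm inside the bar's near face, the other end standing out of the far face
- headed_pin1_center (a point): headed steel pin: a shank 16 mm in diameter and 46 mm long with a round head 26 mm in diameter and 8 mm thick on its +y end; the point is the middle of the shank, its y axis is the pin's axis. At the start it sits loosely in one of the bar's bores, head out on the far (+y) side, the shank's near end 1 to 5 mm inside the bar's near face
- headed_pin2_center (a point): headed steel pin: a shank 16 mm in diameter and 46 mm long with a round head 26 mm in diameter and 8 mm thick on its +y end; the point is the middle of the shank, its y axis is the pin's axis. At the start it sits loosely in one of the bar's bores, head out on the far (+y) side, the shank's near end 1 to 5 mm inside the bar's near face
- drift_grip (a point): drift: square wooden handle 24 x 24 x 80 mm with a straight steel nose 10 mm in diameter and 80 mm long on its end, mass about 0.12 kg; the point is the centre of the handle, its x axis points along the nose. It lies on the drift board at the start
- drift_tip (a point): centre of the flat end of the drift's nose, 120 mm from the handle's centre along its x axis
- drift_board: plywood board, 230 (x) x 110 (y) x 8 mm, fixed on the table; origin in the middle of its underside. The drift's place
- square_tray: open square wooden tray for the plain pins, 115 x 115 mm outside, 40 mm high, walls and floor 5 mm; loose, 0.5 kg; origin in the middle of its underside, z up
- round_pot: open round clay pot for the headed pins, 126 mm over the rim, 42 mm high, wall 5 mm, floor 6 mm; loose, 0.5 kg; origin in the middle of its underside, z up
- water_pot: blue water tub, 72 mm across, 62 mm high, loose bystander; origin in the middle of its underside
- pinch_pot: brown pinch pot, 72 mm across, 47 mm high, loose bystander; origin in the middle of its underside
- test_tile: glazed test tile 70 x 40 x 8 mm, loose bystander; origin in the middle of its underside

How it is judged:
By the outcome, as a careful person would: the job done as asked, in the order asked, and still so for the second after the job is handed in, with the robot touching nothing.
Of plain_pin1, plain_pin2, plain_pin3, headed_pin1, headed_pin2 only 4 to 5 are there at a start; the rules pass over those that are not, and their reading is None.
At some moment in a run one of drift, square_tray, round_pot may be knocked a few centimetres aside while the robot is not near it.
Once in a run the grip may slacken for a moment while it holds something.
It also fails if it takes over 210 s, if anything falls off the work surface, if the arm or the gripper's body presses on something with over 40 N, if the wrist force passes 120 N, or if a joint passes its speed limit or range.

### The arm

A 7-joint arm with a two-finger parallel gripper is mounted at the origin on a cart in front of the work surface, level with it; the furniture and walls round the work are solid. World frame = base frame: x ahead of the robot, y to its left, z up, the work surface at z = 0. Lengths are in mm, angles in rad, forces in N, time in s.
With the tool pointing down it reaches from about 400 to 875 mm from the base axis. Payload 6.5 kg.
Tool frame: the origin (TCP) lies at the very end of the fingers, on their centre line; the grasp point (between the pads) lies 19 mm behind it; z points along the fingers, y is the line along which they close (so a half turn about z gives the same grasp; the last joint's range is limited). The gripper opens to 88 mm and grips with 3 to 60 N. Pads are 18 mm wide; open, the fingers measure 123 mm over their backs; the gripper's body (75 mm by 187 mm) begins 45 mm behind the grasp point.
Start: joints at [1.168, 0.536, -0.004, 1.538, 0.003, 1.067, -0.071], TCP at [214.8, -613.475, 238.716] pointing down, gripper open.
Joint ranges: [-2.7, 2.7], [-0.37, 2.16], [-1.27, 1.26], [0.24, 2.4], [-1.31, 4.45], [0.19, 1.91], [-2.76, 2.76]. Speed limits (rad/s): [2.39, 2.39, 3.14, 3.14, 3.14, 3.14, 3.14].

### API

Orientations are given as a 3x3 rotation matrix whose columns are the frame's x, y, z axes.
In Python, from cell import bot gives the robot as it stands. The module is installed in compiled form; this text tells all that it offers.
- The arm moves only by the tool apply_moves, never from a script. Its argument "rows" is a list of rows, each a list of 2 entries, a list of its own where there are three numbers: the shift along the tool's x, y, z in cm, then the turn about the tool's z in rad. In form: [[[dx, dy, dz], yaw], ...]. A call has 1 to 5 rows; each row shifts and turns the commanded pose from where the row before left it, along the tool's axes as they then stand; what a row does not reach is not made up. A row lasts 1/8 s, in which the tool goes at most 62.5 mm and 10.7 degrees, less where a joint would pass 70% of its speed; a pose out of reach is approached as far as the arm can. A call with a gripper value outside its range is refused whole. "grip" is the finger opening in cm, from 0 to 8.81, set as the call begins (left out, the last holds). The fingers move at their own pace and stop on an object; "force" is the grip in N (left out, the last holds). Time passes only in rows, so rows that do not move let the fingers close. It gives the time, the measured TCP pose, the force, the opening and the grip force at its end, in the units of the state.
- bot.get_state(): the state, without advancing time (a new reading comes with each control period).
- bot.camera(name): name is "scene" or "top" or "wrist"; returns a dict with "image" (400x640x3 uint8, blue, green, red), "intrinsics" (3x3 intrinsics, pixels), "rvec" (rotation vector, rad) and "tvec" (3), from world to camera coordinates, as OpenCV has them. Camera axes: x right, y down, z forward; pixel columns grow to the right and rows downward; lengths in mm; the calibration is good to about 2 mm. A picture is of the moment at which its call begins. There is no depth.
- bot.finish_job(): hands the job in; it is judged then, once.
The state is a dict: "clock": time; "qpos": joint angles; "qvel": joint speeds; "effort": joint torques, N m; "eef_pos": TCP position; "orientation": TCP orientation; "wrist_force": force on the tool from outside, world axes, zero at the start; "wrist_torque": the same for the moment, N m; "opening": opening from 0.0 (shut) to 1.0 (fully open); "gripper_force": force on a finger pad.
Only numpy, scipy, OpenCV 4.12 (cv2) and the standard library are available. Lean on these libraries where they do the work, as an engineer would, in place of code of your own. Each camera call takes 0.05 s, during which the arm holds its last target. There are 200 camera calls.

## Working session

There is one attempt and no reset: what is moved stays moved. The work goes in short steps, Python scripts to look and compute and a tool call to move; the robot and the scene stay as the last step left them, time stands still between calls to the robot, and variables do not carry over. Pictures are saved under pics/ and viewed, at most 14 in all, crops included, and the job is handed in when it is done.

Besides the shell and the picture viewer there is one more tool, called as a command line: name --argument value ..., lists and objects as JSON in quotes. apply_moves: Moves the arm, as the interface text tells. Its arguments: {"type":"object","properties":{"rows":{"type":"array"},"grip":{"type":"number"},"force":{"type":"number"}},"required":["rows"]}

```bash
mkdir -p pics; cat > h.py <<'E'
import numpy as np, cv2
from cell import bot
def cam(n):
    c=bot.camera(n); c['R']=cv2.Rodrigues(np.array(c['rvec'],float))[0]; c['t']=np.array(c['tvec'],float).ravel(); c['K']=np.array(c['intrinsics'],float); return c
def ray(c,uv):
    d=c['R'].T@np.linalg.inv(c['K'])@np.array([uv[0],uv[1],1.]); o=-c['R'].T@c['t']; return o,d
def onz(c,uv,z):
    o,d=ray(c,uv); return o+d*(z-o[2])/d[2]
def proj(c,p):
    q=c['K']@(c['R']@np.array(p,float)+c['t']); return q[:2]/q[2]
E
python3 - <<'E'
from h import *
for n in ("top","scene"):
    c=cam(n); cv2.imwrite(f'pics/{n}0.png',c['image']); print(n,-c['R'].T@c['t'],c['K'][0,0],c['R'].round(2).tolist())
s=bot.get_state(); print(s)
E
```

```text
top [ 396.68552945   16.59710176 1289.48535056] 402.5100238680314 [[-0.03, -1.0, -0.01], [-0.98, 0.03, -0.17], [0.17, 0.01, -0.98]]
scene [165.49135741 609.51292174 608.01352862] 394.6437011765449 [[-0.79, -0.62, 0.0], [-0.37, 0.48, -0.8], [0.49, -0.63, -0.6]]
{'clock': 0.1, 'qpos': array([ 1.16778619,  0.53708164, -0.00444378,  1.53870413,  0.00261789,
        1.06731477, -0.07121647]), 'qvel': array([-0.00020999, -0.00066723,  0.00061772, -0.00302408,  0.00144305,
        0.00021049, -0.00217292]), 'effort': array([ 2.76445404e-03, -5.72084498e+01,  9.94523428e-01, -2.52229339e+01,
       -5.60123229e-02,  1.34915218e-02,  4.01132252e-05]), 'eef_pos': array([ 214.62529395, -612.9884764 ,  237.95970281]), 'orientation': array([[ 9.43791078e-01,  3.30542019e-01, -6.12250384e-04],
       [ 3.30542562e-01, -9.43790089e-01,  1.37179307e-03],
       [-1.24400592e-04, -1.49706088e-03, -9.99998872e-01]]), 'wrist_force': array([ 0.09804583, -0.51867168, -0.15034233]), 'wrist_torque': array([ 0.00949088,  0.03005472, -0.03365262]), 'gripper_force': 0.0, 'opening': 0.9987162964439972}
```

View pics/top0.png

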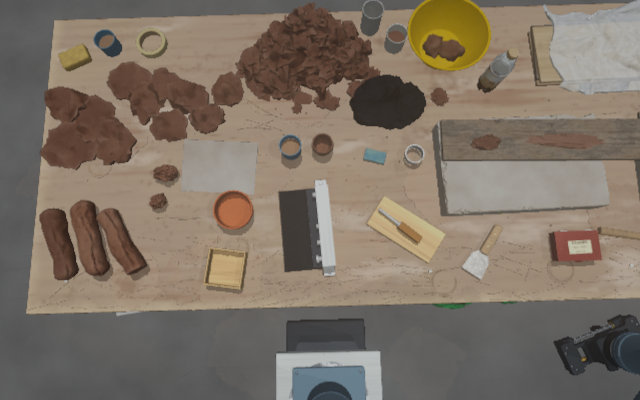

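View pics/scene0.png

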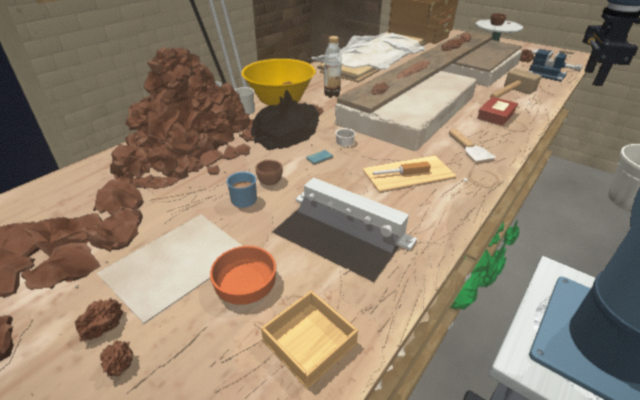

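Top view: image up is +x, left is +y; bar at (325,228), mat to its left, drift and board at (405,228), tray at (226,268), pot at (233,210). Zoom in for detail.

```bash
python3 - <<'E'
from h import *
a=cv2.imread('pics/top0.png')[170:300,190:460]; b=cv2.imread('pics/scene0.png')[140:290,260:480]
a=cv2.resize(a,(600,289),interpolation=cv2.INTER_CUBIC); b=cv2.resize(b,(440,300),interpolation=cv2.INTER_CUBIC)
o=np.zeros((595,600,3),np.uint8);o[:289]=a;o[291:591,:440]=b
cv2.imwrite('pics/z0.png',o)
c=cam('top'); hsv=cv2.cvtColor(c['image'],cv2.COLOR_BGR2HSV)
print([ (p,hsv[p[1],p[0]].tolist()) for p in [(412,236),(388,215),(380,225),(430,250),(325,240),(300,230),(226,268),(233,210),(215,285),(350,300)]])
# rough positions
for n,p,z in [('drift handle',(410,232),20),('tip',(380,211),20),('bar top far',(321,182),62),('bar near',(330,272),62),('tray',(226,268),5),('pot',(233,211),42),('matUL',(280,192),2.5),('matBL',(286,271),2.5)]:
    print(n,onz(c,p,z).round(0))
E
```

```text
[((412, 236), [16, 136, 157]), ((388, 215), [18, 7, 175]), ((380, 225), [18, 89, 190]), ((430, 250), [19, 84, 194]), ((325, 240), [80, 4, 191]), ((300, 230), [15, 32, 64]), ((226, 268), [18, 96, 193]), ((233, 210), [10, 152, 175]), ((215, 285), [19, 93, 170]), ((350, 300), [17, 61, 159])]
drift handle [ 508. -271.   20.]
tip [ 577. -180.   20.]
bar top far [668.   5.  62.]
bar near [391. -14.  62.]
tray [411. 312.   5.]
pot [587. 284.  42.]
matUL [651. 139.   2.]
matBL [397. 123.   2.]
```

View pics/z0.png

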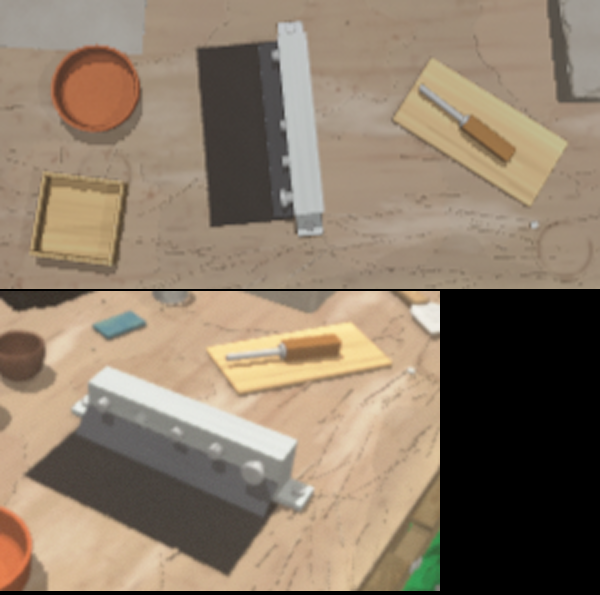

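```bash
cat > m.py <<'E'
from h import *
def big(m):
    cs=cv2.findContours(m,cv2.RETR_EXTERNAL,cv2.CHAIN_APPROX_NONE)[0]; return max(cs,key=cv2.contourArea)
def sub(m,r):
    o=np.zeros_like(m); x0,x1,y0,y1=r; o[y0:y1,x0:x1]=m[y0:y1,x0:x1]; return o
def rect(c,m,z):
    k=big(m).reshape(-1,2); w=np.array([onz(c,p,z)[:2] for p in k],np.float32); return cv2.minAreaRect(w),w
def drift(c):  # handle (top plane z=32 edges) and nose
    h=cv2.cvtColor(c['image'],cv2.COLOR_BGR2HSV)
    return sub(cv2.inRange(h,(8,115,60),(22,255,255)),(360,450,190,265))
E
python3 - <<'E'
from m import *
c=cam('top'); h=cv2.cvtColor(c['image'],cv2.COLOR_BGR2HSV)
print('handle',rect(c,drift(c),28)[0])
n=sub(cv2.inRange(h,(0,0,120),(180,45,255)),(370,405,203,230)); r,w=rect(c,n,20); print('nose',r,cv2.minAreaRect(w), cv2.boundingRect(big(n)))
print('bartop',rect(c,sub(cv2.inRange(h,(0,0,170),(180,22,255)),(305,345,175,280)),62)[0])
print('mat',rect(c,sub(cv2.inRange(h,(0,0,0),(180,255,95)),(270,320,180,280)),2.5)[0])
print('board',rect(c,sub(cv2.inRange(h,(15,70,150),(24,255,255)),(360,455,190,270)),8)[0])
print('tray',rect(c,sub(cv2.inRange(h,(14,75,70),(24,255,255)),(195,255,240,300)),40)[0])
print('pot',rect(c,sub(cv2.inRange(h,(0,140,70),(14,255,255)),(205,262,183,235)),42)[0])
E
```

```text
handle ((507.2539978027344, -267.89697265625), (76.11231994628906, 24.222755432128906), 50.61375045776367)
nose ((558.5640258789062, -206.42208862304688), (80.86170959472656, 13.466226577758789), 52.58707046508789) ((558.5640258789062, -206.42208862304688), (80.86170959472656, 13.466226577758789), 52.58707046508789) (379, 208, 22, 18)
bartop ((542.7837524414062, -2.034852981567383), (266.34716796875, 39.68302536010742), 3.8806498050689697)
mat ((528.1747436523438, 77.54081726074219), (257.74090576171875, 117.06441497802734), 3.836676836013794)
board ((521.5302734375, -260.9769592285156), (231.28762817382812, 110.78214263916016), 55.48765563964844)
tray ((411.1146240234375, 306.40472412109375), (124.19477844238281, 118.22367095947266), 81.57272338867188)
pot ((591.890869140625, 284.1250915527344), (120.33781433105469, 117.4504165649414), 88.46854400634766)
```

apply_moves --rows '[[[5, -2, 0], -0.15], [[5, -2, 0], -0.15], [[5, -2, 0], -0.15], [[5, -1, 0], -0.13], [[5, 0, 0], 0]]' --grip 7

```text
clock: 0.82
eef_pos: [377.7, -407.5, 238.7]
orientation: [[0.607, 0.794, -0.0], [0.794, -0.607, 0.0], [0.0, -0.0, -1.0]]
wrist_force: [0.8, -0.8, -0.1]
opening: 0.796
gripper_force: 0.0
```

apply_moves --rows '[[[5, 0.5, 0], 0.035], [[5, 0.5, 0], 0], [[5, 0.4, 0], 0], [[5, -0.3, 1], 0], [[0, 0, 3], 0]]'

```text
clock: 1.45
eef_pos: [515.6, -255.9, 199.7]
orientation: [[0.63, 0.777, 0.005], [0.777, -0.63, 0.001], [0.004, 0.003, -1.0]]
wrist_force: [1.4, -0.1, -1.2]
opening: 0.796
gripper_force: 0.0
```

```bash
python3 - <<'E'
from h import *
c=cam('wrist'); cv2.imwrite('pics/w1.png',c['image']); print(-c['R'].T@c['t'],c['R'].round(2).tolist(),bot.get_state()['eef_pos'],proj(c,(507,-268,20)),proj(c,(583,-176,20)))
E
```

```text
[ 557.38655671 -204.65876071  346.85751835] [[0.78, -0.63, 0.0], [-0.61, -0.75, 0.26], [-0.16, -0.2, -0.97]] [ 511.11968695 -257.28980333  194.71902227] [322.20894203 190.72882022] [323.22482605  57.32669787]
```

View pics/w1.png

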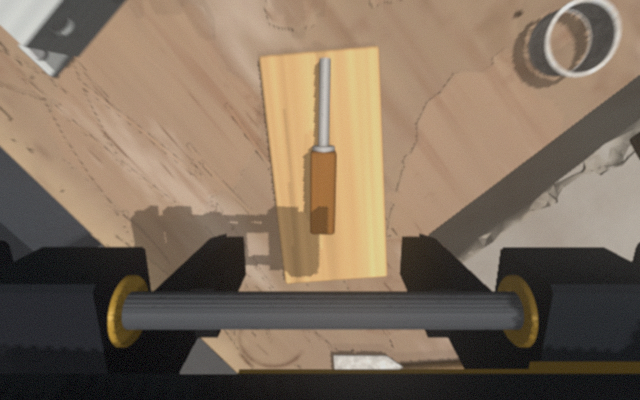

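The wrist view shows the handle at (323,190) and the tip at (325,58), both matching the prediction. Descending.

apply_moves --rows '[[[0, 0, 5], 0], [[0, 0, 5], 0], [[0, 0, 4], 0], [[0, 0, 0], 0], [[0, 0, 0], 0]]' --grip 5.5

```text
clock: 2.12
eef_pos: [512.4, -261.2, 60.2]
orientation: [[0.636, 0.771, 0.002], [0.771, -0.636, -0.001], [0.0, 0.002, -1.0]]
wrist_force: [0.0, -0.5, -0.1]
opening: 0.625
gripper_force: 0.0
```

apply_moves --rows '[[[0.4, 0, 3], 0], [[0, 0, 1.8], 0], [[0, 0, 0], 0], [[0, 0, 0], 0]]'

```text
clock: 2.62
eef_pos: [514.7, -257.9, 11.8]
orientation: [[0.636, 0.772, 0.001], [0.772, -0.636, -0.001], [0.0, 0.001, -1.0]]
wrist_force: [-0.4, 0.2, -0.3]
opening: 0.625
gripper_force: 0.0
```

apply_moves --rows '[[[0, 0, 0], 0], [[0, 0, 0], 0], [[0, 0, 0], 0], [[0, 0, 0], 0], [[0, 0, 0], 0]]' --grip 1.5 --force 45

```text
clock: 3.25
eef_pos: [514.3, -257.5, 10.9]
orientation: [[0.636, 0.772, 0.0], [0.772, -0.636, -0.0], [0.0, 0.0, -1.0]]
wrist_force: [0.1, -0.8, 2.8]
opening: 0.27
gripper_force: 45.0
```

apply_moves --rows '[[[0, 0, -2], 0], [[0, 0, -4], 0], [[0, 0, -4], 0], [[0, 0, -1], 0], [[0, 0, 0], 0]]'

```text
clock: 3.88
eef_pos: [514.1, -257.5, 121.3]
orientation: [[0.636, 0.772, 0.001], [0.772, -0.636, -0.001], [0.0, 0.001, -1.0]]
wrist_force: [0.0, -0.3, -1.2]
opening: 0.27
gripper_force: 45.0
```

apply_moves --rows '[[[0, 0, 0], -0.15], [[0, 0, 0], -0.15], [[0, 0, 0], -0.15], [[0, 0, 0], -0.15], [[0, 0, 0], -0.157]]'

```text
clock: 4.5
eef_pos: [512.8, -256.7, 118.9]
orientation: [[-0.073, 0.997, -0.003], [0.997, 0.073, 0.002], [0.002, -0.003, -1.0]]
wrist_force: [-0.6, -0.7, -1.2]
opening: 0.27
gripper_force: 45.0
```

apply_moves --rows '[[[2, 1.2, 0], 0], [[2, 1.2, 0], 0], [[2, 1.2, 0], 0], [[0, 0, 0], 0], [[0, 0, 0], 0]]'

```text
clock: 5.12
eef_pos: [544.7, -196.0, 119.7]
orientation: [[-0.067, 0.998, -0.002], [0.998, 0.067, -0.0], [-0.0, -0.002, -1.0]]
wrist_force: [0.7, 0.0, -0.9]
opening: 0.269
gripper_force: 45.0
```

```bash
python3 - <<'E'
from h import *
c=cam('wrist'); cv2.imwrite('pics/w2.png',c['image']); s=bot.get_state();p=s['eef_pos'];R=s['orientation'];print(p,R.round(3).tolist())
print('pred tip px',proj(c,p+R@[107.5,0,-9]))
B=np.array([[.9977,-.067,0],[.067,.9977,0],[0,0,1]])
for x in (-100,-50,0,50,100): print(x,proj(c,np.array([533.6,-2.3,0])+B@[x,-20,42]))
np.savez('w2.npz',R=c['R'],t=c['t'],K=c['K'],p=p,Rt=R)
E
```

```text
[ 544.75396464 -196.45324327  119.91485688] [[-0.066, 0.998, -0.002], [0.998, 0.066, -0.0], [-0.0, -0.002, -1.0]]
pred tip px [321.26214673 -20.22610866]
-100 [ 138.78010762 -106.39626305]
-50 [ 231.95057702 -106.61510617]
0 [ 325.2280533  -106.83420064]
50 [ 418.61272091 -107.05354688]
100 [ 512.10476472 -107.27314533]
```

View pics/w2.png

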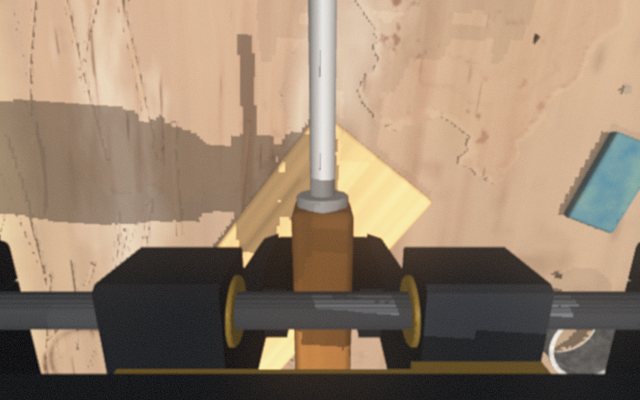

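```bash
python3 - <<'E'
from h import *
c=cam('scene'); B=np.array([[.9977,-.067,0],[.067,.9977,0],[0,0,1]])
for x in (-100,-50,0,50,100): print(x,proj(c,np.array([533.6,-2.3,0])+B@[x,26,41]),proj(c,np.array([533.6,-2.3,0])+B@[x,30,41]))
t=cam('top'); s=bot.get_state();p=s['eef_pos'];R=s['orientation']
print('tip top',proj(t,p+R@[107.5,0,-9]),'scene',proj(c,p+R@[107.5,0,-9]))
o=np.hstack([cv2.resize(t['image'][170:280,270:390],(480,440),interpolation=cv2.INTER_CUBIC), cv2.resize(c['image'][155:265,290:370],(320,440),interpolation=cv2.INTER_CUBIC)])
cv2.imwrite('pics/z1.png',o)
w=np.load('w2.npz'); 
class D(dict):pass
d={k:w[k] for k in('R','t','K')}
print('handle front', w['Rt'].T@(onz(d,(322,207),w['p'][2]+9+12)-w['p']), w['Rt'].T@(onz(d,(323,100),w['p'][2]+9+5)-w['p']))
E
```

```text
-100 [387.87374187 228.56369793] [387.04748601 229.60182742]
-50 [367.22062015 219.98357801] [366.35262116 220.96878919]
0 [347.60152202 211.8330322 ] [346.69695211 212.76926029]
50 [328.94068946 204.08058763] [328.00412097 204.97138739]
100 [311.16958862 196.69777265] [310.2050718  197.54636321]
tip top [354.92482045 219.78310931] scene [374.92045818 156.77692831]
handle front [ 28.76048133   0.2093282  -21.00987154] [ 67.22048858   0.59397723 -14.02320593]
```

View pics/z1.png

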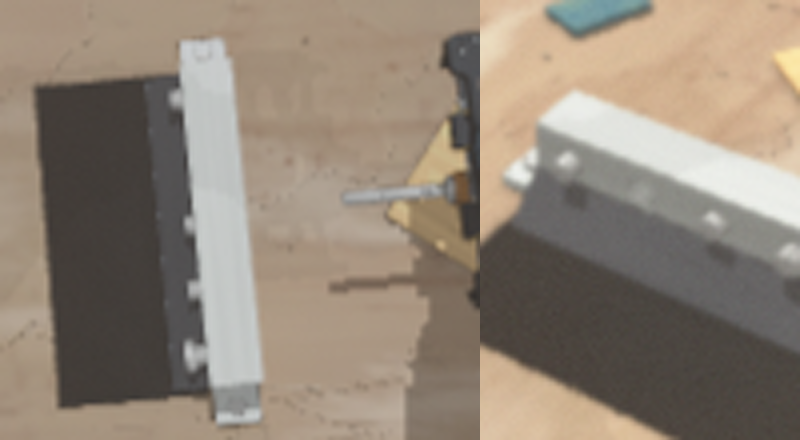

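Bore +50 is empty; pins sit at +100, 0, -50 and -100 (the last clearly headed). Lowering in front of bore 0.

apply_moves --rows '[[[0, 0.16, 4], 0], [[0, 0, 4], 0], [[0, 0, 0.7], 0], [[2.5, 0, 0], 0], [[2.5, 0, 0], 0]]'

```text
clock: 5.9
eef_pos: [544.8, -145.3, 34.9]
orientation: [[-0.066, 0.998, 0.002], [0.998, 0.066, -0.001], [-0.001, 0.002, -1.0]]
wrist_force: [-0.1, -0.4, -0.9]
opening: 0.264
gripper_force: 45.0
```

apply_moves --rows '[[[0, 0, 0], 0], [[0, 0, 0], 0]]'

```text
clock: 6.15
eef_pos: [544.7, -146.6, 34.6]
orientation: [[-0.067, 0.998, 0.001], [0.998, 0.067, -0.001], [-0.001, 0.001, -1.0]]
wrist_force: [0.3, -0.5, -1.5]
opening: 0.269
gripper_force: 45.0
```

```bash
cat > bar.py <<'E'
from h import *
B=np.array([[.9977,-.067,0],[.067,.9977,0],[0,0,1]]); C=np.array([533.6,-2.3,0])
E
cat > st.py <<'E'
from bar import *
s=bot.get_state(); p=s['eef_pos']; R=s['orientation']
print('tip in bar',(B.T@(p+R@[108,0.4,-9]-C)).round(1),'toolx in bar',(B.T@R[:,0]).round(3),'F',s['wrist_force'].round(1),s['opening'],s['clock'])
E
python3 st.py; python3 - <<'E'
from bar import *
c=cam('scene');t=cam('top')
s=bot.get_state();p=s['eef_pos'];R=s['orientation'];q=p+R@[108,0.4,-9]
print(proj(c,q),proj(t,q))
o=np.hstack([cv2.resize(t['image'][170:280,290:390],(400,440),interpolation=cv2.INTER_CUBIC), cv2.resize(c['image'][135:245,300:400],(400,440),interpolation=cv2.INTER_CUBIC)])
cv2.imwrite('pics/z2.png',o)
E
```

```text
tip in bar [  1.8 -36.7  43.4] toolx in bar [ 0.     1.    -0.001] F [ 0.3 -0.5 -1.5] 0.2692149476624632 6.15
[360.64397692 196.90545212] [336.43622508 223.76839174]
```

View pics/z2.png

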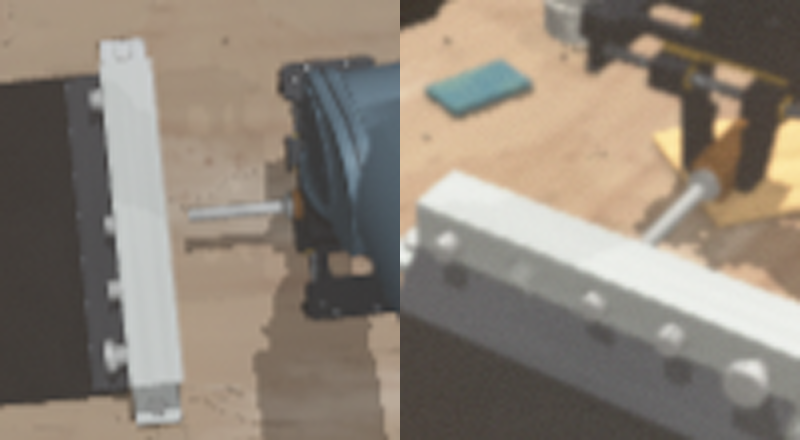

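Tip appears within 0.5 px of the prediction; correct by 2 mm and push.

apply_moves --rows '[[[0, -0.22, 0.12], 0], [[1.4, 0, 0], 0], [[1.4, 0, 0], 0], [[1.4, 0, 0], 0]]'

```text
clock: 6.75
eef_pos: [539.0, -101.7, 32.6]
orientation: [[-0.069, 0.998, 0.0], [0.998, 0.069, 0.0], [0.0, 0.0, -1.0]]
wrist_force: [-0.0, 0.7, -1.0]
opening: 0.266
gripper_force: 45.0
```

apply_moves --rows '[[[1, 0, 0], 0], [[1, 0, 0], 0], [[0, 0, 0], 0], [[0, 0, 0], 0]]'

```text
clock: 7.25
eef_pos: [537.7, -83.8, 32.5]
orientation: [[-0.068, 0.998, -0.0], [0.998, 0.068, -0.0], [-0.0, -0.0, -1.0]]
wrist_force: [-0.3, -0.5, -1.3]
opening: 0.27
gripper_force: 45.0
```

```bash
python3 st.py; python3 - <<'E'
from bar import *
c=cam('scene');t=cam('top')
o=np.hstack([cv2.resize(t['image'][170:280,270:370],(400,440),interpolation=cv2.INTER_CUBIC), cv2.resize(c['image'][165:275,300:400],(400,440),interpolation=cv2.INTER_CUBIC)])
cv2.imwrite('pics/z3.png',o)
E
```

```text
tip in bar [-1.  26.5 41.4] toolx in bar [-0.001  1.    -0.   ] F [-0.3 -0.5 -1.3] 0.2702527736629247 7.25
```

View pics/z3.png

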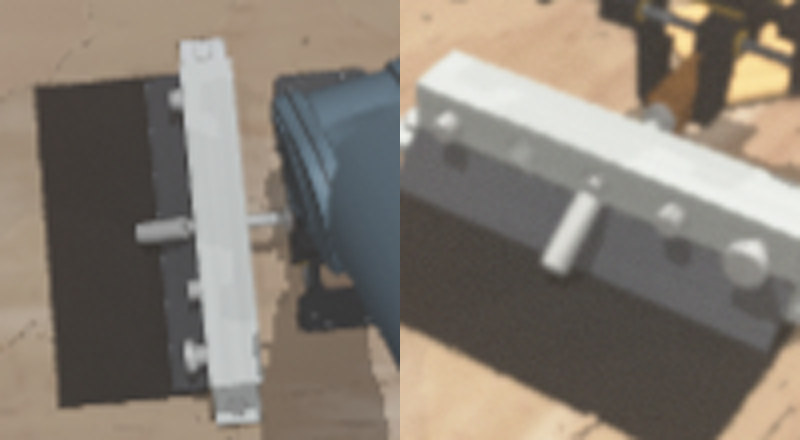

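The first pin is out and lies on the apron/mat. Next is bore -50.

apply_moves --rows '[[[-3, 0, 0], 0], [[-3, 0, 0], 0], [[0, 0, 0], 0], [[0, -2.5, 0], 0], [[0, -2.5, 0], 0]]'

```text
clock: 7.98
eef_pos: [491.3, -145.7, 32.4]
orientation: [[-0.068, 0.998, 0.0], [0.998, 0.068, 0.001], [0.001, 0.0, -1.0]]
wrist_force: [0.2, 0.0, -2.0]
opening: 0.265
gripper_force: 45.0
```

apply_moves --rows '[[[0, 0, 0], 0], [[0, 0, 0], 0]]'

```text
clock: 8.22
eef_pos: [493.2, -146.0, 32.8]
orientation: [[-0.069, 0.998, 0.002], [0.998, 0.069, 0.0], [0.0, 0.002, -1.0]]
wrist_force: [-0.8, -0.0, -1.0]
opening: 0.27
gripper_force: 45.0
```

```bash
python3 st.py
```

```text
tip in bar [-49.8 -32.7  41.8] toolx in bar [-0.002  1.     0.   ] F [-0.8 -0.  -1. ] 0.27043703783796486 8.225
```

apply_moves --rows '[[[1.3, 0, 0], 0], [[1.3, 0, 0], 0], [[1.3, 0, 0], 0], [[1.2, 0, 0], 0], [[1.0, 0, 0], 0]]'

```text
clock: 8.85
eef_pos: [487.7, -84.7, 32.5]
orientation: [[-0.069, 0.998, -0.0], [0.998, 0.069, -0.0], [-0.0, -0.0, -1.0]]
wrist_force: [0.6, -0.6, -1.1]
opening: 0.265
gripper_force: 45.0
```

apply_moves --rows '[[[0, 0, 0], 0], [[0, 0, 0], 0]]'

```text
clock: 9.1
eef_pos: [487.7, -86.2, 32.5]
orientation: [[-0.068, 0.998, -0.0], [0.998, 0.068, -0.0], [-0.0, -0.0, -1.0]]
wrist_force: [0.4, -0.8, -1.4]
opening: 0.27
gripper_force: 45.0
```

```bash
python3 st.py
```

```text
tip in bar [-51.   27.4  41.4] toolx in bar [-0.001  1.    -0.   ] F [ 0.4 -0.8 -1.4] 0.27001144495469054 9.1
```

apply_moves --rows '[[[-3, 0, 0], 0], [[-3.2, 0, 0], 0], [[0, 0, 0], 0], [[0, -2.5, 0], 0], [[0, -2.5, 0], 0]]'

```text
clock: 9.72
eef_pos: [441.5, -150.5, 32.4]
orientation: [[-0.068, 0.998, 0.0], [0.998, 0.068, 0.001], [0.001, 0.0, -1.0]]
wrist_force: [0.5, -0.1, -1.2]
opening: 0.271
gripper_force: 45.0
```

apply_moves --rows '[[[0, 0, 0], 0], [[0, 0, 0], 0]]'

```text
clock: 9.98
eef_pos: [443.4, -150.6, 32.8]
orientation: [[-0.068, 0.998, 0.002], [0.998, 0.068, 0.0], [0.0, 0.002, -1.0]]
wrist_force: [0.0, 0.0, -1.3]
opening: 0.269
gripper_force: 45.0
```

```bash
python3 st.py; python3 - <<'E'
from bar import *
c=cam('scene');t=cam('top')
o=np.hstack([cv2.resize(t['image'][170:280,270:370],(400,440),interpolation=cv2.INTER_CUBIC), cv2.resize(c['image'][165:275,300:400],(400,440),interpolation=cv2.INTER_CUBIC)])
cv2.imwrite('pics/z4.png',o)
E
```

```text
tip in bar [-99.7 -34.   41.8] toolx in bar [-0.001  1.     0.   ] F [ 0.   0.  -1.3] 0.2686731114469875 9.975
```

View pics/z4.png

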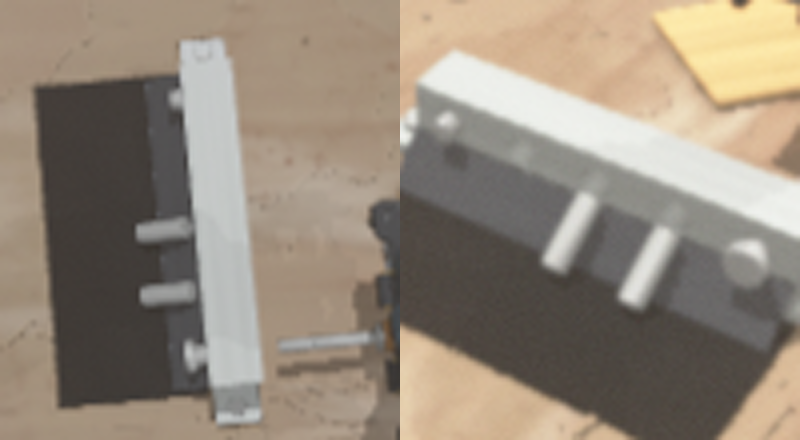

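Two plain pins lie leaning on the apron, and the bar is clear at 0 and -50. Next are -100 and +100.

apply_moves --rows '[[[1.3, 0, 0], 0], [[1.3, 0, 0], 0], [[1.3, 0, 0], 0], [[1.2, 0, 0], 0], [[1.2, 0, 0], 0]]'

```text
clock: 10.7
eef_pos: [437.7, -87.2, 32.5]
orientation: [[-0.068, 0.998, 0.0], [0.998, 0.068, -0.0], [-0.0, 0.0, -1.0]]
wrist_force: [-0.5, -0.8, -0.8]
opening: 0.266
gripper_force: 45.0
```

apply_moves --rows '[[[0, 0, 0], 0], [[0, 0, 0], 0]]'

```text
clock: 10.95
eef_pos: [437.8, -88.4, 32.5]
orientation: [[-0.068, 0.998, -0.0], [0.998, 0.068, -0.0], [-0.0, -0.0, -1.0]]
wrist_force: [-0.4, -0.3, -0.1]
opening: 0.268
gripper_force: 45.0
```

```bash
python3 st.py
```

```text
tip in bar [-101.1   28.5   41.4] toolx in bar [-0.001  1.    -0.   ] F [-0.4 -0.3 -0.1] 0.2679434581372931 10.95
```

apply_moves --rows '[[[-3, 0, 0], 0], [[-3.3, 0, 0], 0], [[0, 0, 0], 0], [[0, 4, 0], 0], [[0, 4, 0], 0]]'

```text
clock: 11.58
eef_pos: [522.5, -145.2, 32.5]
orientation: [[-0.067, 0.998, -0.0], [0.998, 0.067, 0.0], [0.0, -0.0, -1.0]]
wrist_force: [0.9, 0.2, -0.9]
opening: 0.265
gripper_force: 45.0
```

apply_moves --rows '[[[0, 4, 0], 0], [[0, 4, 0], 0], [[0, 4, 0], 0], [[0, 0, 0], 0], [[0, 0, 0], 0]]'

```text
clock: 12.2
eef_pos: [640.3, -137.0, 31.9]
orientation: [[-0.068, 0.998, -0.002], [0.998, 0.068, 0.0], [0.0, -0.002, -1.0]]
wrist_force: [-0.4, -0.1, -1.9]
opening: 0.266
gripper_force: 45.0
```

```bash
python3 st.py
```

```text
tip in bar [ 97.7 -33.6  40.9] toolx in bar [-0.001  1.     0.   ] F [-0.4 -0.1 -1.9] 0.26595316596552326 12.2
```

apply_moves --rows '[[[1.3, 0.2, -0.1], 0], [[1.3, 0, 0], 0], [[1.3, 0, 0], 0], [[1.2, 0, 0], 0], [[1.2, 0, 0], 0]]'

```text
clock: 12.82
eef_pos: [639.3, -73.5, 33.6]
orientation: [[-0.068, 0.998, 0.0], [0.998, 0.068, -0.0], [-0.0, 0.0, -1.0]]
wrist_force: [0.6, -1.3, 0.1]
opening: 0.264
gripper_force: 45.0
```

apply_moves --rows '[[[0, 0, 0], 0], [[0, 0, 0], 0]]'

```text
clock: 13.08
eef_pos: [639.3, -74.9, 33.4]
orientation: [[-0.068, 0.998, -0.0], [0.998, 0.068, -0.0], [-0.0, -0.0, -1.0]]
wrist_force: [0.1, -0.7, -0.6]
opening: 0.272
gripper_force: 45.0
```

```bash
python3 st.py
```

```text
tip in bar [100.9  28.5  42.4] toolx in bar [-0.001  1.    -0.   ] F [ 0.1 -0.7 -0.6] 0.2719758233702117 13.075
```

apply_moves --rows '[[[-3, 0, 0], 0], [[-3, 0, 0], 0], [[-3, 0, 0], 0], [[0, 0, 0], 0], [[0, 0, -4], 0]]'

```text
clock: 13.7
eef_pos: [642.6, -163.7, 70.7]
orientation: [[-0.067, 0.998, -0.007], [0.998, 0.067, 0.002], [0.002, -0.006, -1.0]]
wrist_force: [0.1, -0.3, -0.7]
opening: 0.269
gripper_force: 45.0
```

apply_moves --rows '[[[0, 0, -4], 0], [[0, 0, 0], 0], [[0, 0, 0], 0]]'

```text
clock: 14.08
eef_pos: [644.7, -163.7, 112.6]
orientation: [[-0.068, 0.998, -0.001], [0.998, 0.068, 0.0], [0.0, -0.001, -1.0]]
wrist_force: [-0.6, 0.2, -0.8]
opening: 0.274
gripper_force: 45.0
```

```bash
python3 st.py; python3 - <<'E'
from bar import *
c=cam('scene');t=cam('top'); cv2.imwrite('pics/t5f.png',t['image'])
o=np.hstack([cv2.resize(t['image'][170:280,270:370],(400,440),interpolation=cv2.INTER_CUBIC), cv2.resize(c['image'][165:275,300:400],(400,440),interpolation=cv2.INTER_CUBIC)])
cv2.imwrite('pics/z5.png',o); print(bot.get_state()['eef_pos'],bot.get_state()['orientation'])
E
```

```text
tip in bar [100.3 -60.4 121.7] toolx in bar [-0.001  1.     0.   ] F [-0.6  0.2 -0.8] 0.2739514061440329 14.075
[ 644.23915233 -163.76565488  111.80225557] [[-6.83208574e-02  9.97659318e-01 -2.85409523e-03]
 [ 9.97663084e-01  6.83228355e-02  6.01337904e-04]
 [ 7.94930242e-04 -2.80634152e-03 -9.99995746e-01]]
```

View pics/z5.png

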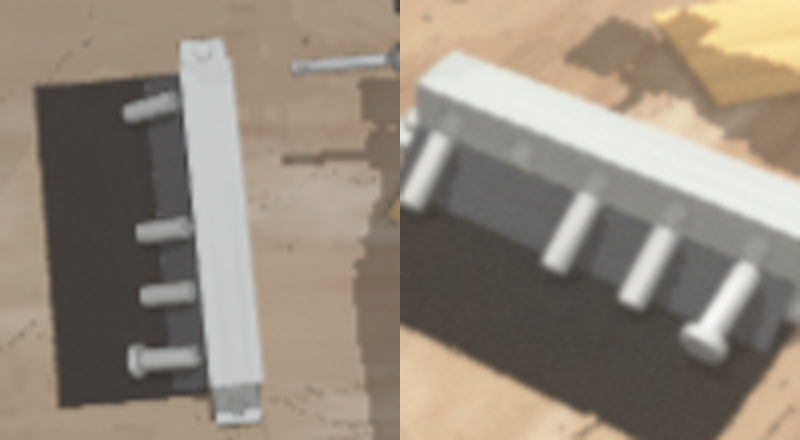

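All four pins are out: plain at +100, 0 and -50, headed at -100. Returning the drift.

apply_moves --rows '[[[0, 0, 0], 0.15], [[0, 0, 0], 0.15], [[0, 0, 0], 0.15], [[0, 0, 0], 0.15], [[0, 0, 0], 0.157]]'

```text
clock: 14.8
eef_pos: [644.5, -163.9, 111.9]
orientation: [[0.64, 0.769, -0.003], [0.769, -0.64, 0.001], [-0.001, -0.002, -1.0]]
wrist_force: [-1.1, 0.9, -1.1]
opening: 0.271
gripper_force: 45.0
```

apply_moves --rows '[[[-4, -1, 0], 0], [[-4, -1, 0], 0], [[-4, -1, 0], 0], [[-3.5, -1, 0], 0], [[0, 0, 4], 0]]'

```text
clock: 15.42
eef_pos: [514.7, -262.2, 74.2]
orientation: [[0.64, 0.769, 0.002], [0.769, -0.64, -0.003], [-0.001, 0.003, -1.0]]
wrist_force: [1.6, 0.4, -2.5]
opening: 0.269
gripper_force: 45.0
```

apply_moves --rows '[[[0, 0, 2], 0], [[0, 0, 0], 0], [[0, 0, 0], 0]]'

```text
clock: 15.8
eef_pos: [517.0, -258.0, 54.0]
orientation: [[0.635, 0.773, 0.001], [0.773, -0.635, -0.0], [0.001, 0.001, -1.0]]
wrist_force: [0.5, -1.0, -1.3]
opening: 0.268
gripper_force: 45.0
```

```bash
python3 - <<'E'
from m import *
c=cam('top');h=cv2.cvtColor(c['image'],cv2.COLOR_BGR2HSV)
print('board',rect(c,sub(cv2.inRange(h,(15,70,150),(24,255,255)),(360,455,190,270)),8)[0])
s=bot.get_state();p,R=s['eef_pos'],s['orientation'];print(p,R[:,0])
d=np.array([514.3,-257.5,11])-p; print('tool shift',R.T@d)
E
```

```text
board ((558.92919921875, -206.5389862060547), (101.24107360839844, 110.97437286376953), 55.2174072265625)
[ 517.17338594 -258.22768107   54.39191362] [6.35131637e-01 7.72403636e-01 6.53054636e-04]
tool shift [-1.2912521  -2.74508353 43.3871089 ]
```

apply_moves --rows '[[[-0.1, -0.27, 2], 0], [[0, 0, 1.6], 0], [[0, 0, 0.65], 0], [[0, 0, 0], 0], [[0, 0, 0], 0]]'

```text
clock: 16.48
eef_pos: [513.7, -257.6, 11.3]
orientation: [[0.636, 0.772, 0.001], [0.772, -0.636, -0.0], [0.0, 0.001, -1.0]]
wrist_force: [0.5, 0.6, -1.8]
opening: 0.266
gripper_force: 45.0
```

apply_moves --rows '[[[0, 0, 0], 0], [[0, 0, 0], 0], [[0, 0, 0], 0]]' --grip 4.5

```text
clock: 16.85
eef_pos: [513.4, -257.5, 11.1]
orientation: [[0.636, 0.772, 0.0], [0.772, -0.636, -0.0], [0.0, 0.0, -1.0]]
wrist_force: [0.1, 0.3, 0.2]
opening: 0.507
gripper_force: 0.0
```

apply_moves --rows '[[[0, 0, -3], 0], [[0, 0, -5], 0], [[0, 0, -5], 0], [[0, 0, -3], 0], [[0, 0, 0], 0]]'

```text
clock: 17.48
eef_pos: [514.9, -258.2, 173.5]
orientation: [[0.636, 0.772, 0.005], [0.772, -0.636, -0.002], [0.001, 0.005, -1.0]]
wrist_force: [-0.3, -0.3, -0.1]
opening: 0.507
gripper_force: 0.0
```

```bash
python3 - <<'E'
from m import *
c=cam('wrist');h=cv2.cvtColor(c['image'],cv2.COLOR_BGR2HSV); print(bot.get_state()['eef_pos'],bot.get_state()['orientation'].round(3))
m=cv2.inRange(h,(5,115,60),(22,255,255)); m[235:]=0
# handle is darker/more saturated than board
print(h[200,322],h[200,290]); print(cv2.minAreaRect(big(m))); cv2.imwrite('pics/w6.png',c['image'])
print(proj(c,(507,-268,20)),proj(c,(583,-176,20)))
E
```

```text
[ 513.66645608 -257.75369697  171.71044858] [[ 0.636  0.772  0.002]
 [ 0.772 -0.636 -0.001]
 [ 0.     0.002 -1.   ]]
[ 15 158 176] [ 17 110 222]
((317.0, 193.0), (82.0, 36.0), 90.0)
[321.12574252 194.94486816] [320.98001741  49.61578676]
```

View pics/w6.png

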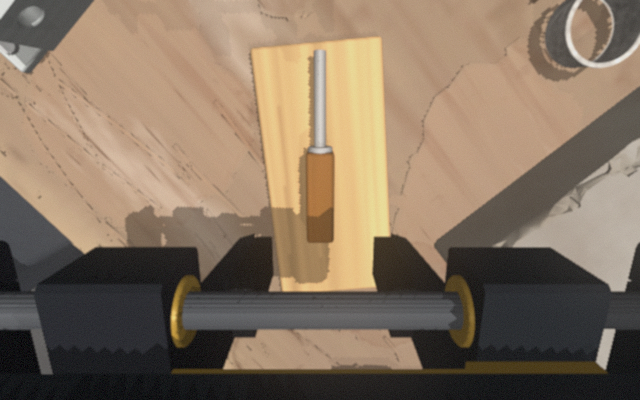

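Drift is back on its board (handle (320,195), tip (320,52), as before). Measure the pins now.

```bash
cat > pins.py <<'E'
from m import *
from bar import *
def find(n,show=True,z=23.):
    c=cam(n); g=cv2.cvtColor(c['image'],cv2.COLOR_BGR2HSV); m=cv2.inRange(g,(0,0,125),(180,60,255)) if n=='top' else cv2.inRange(g,(0,0,135),(180,60,255))
    poly=np.array([proj(c,C+B@[x,y,zz]) for x,y,zz in ([-128,40,20],[128,40,20],[128,20.5,30],[128,138,3],[-128,138,3],[-128,20.5,30])]).astype(np.int32)
    k=np.zeros_like(m); cv2.fillConvexPoly(k,cv2.convexHull(poly),255); m&=k
    out=[]
    for q in cv2.findContours(m,cv2.RETR_EXTERNAL,cv2.CHAIN_APPROX_NONE)[0]:
        if cv2.contourArea(q)<15: continue
        w=np.array([(B.T@(onz(c,p,z)-C))[:2] for p in q.reshape(-1,2)],np.float32); r=cv2.minAreaRect(w)
        a=cv2.fitLine(w,cv2.DIST_L2,0,.01,.01).ravel()
        out.append((np.round(r[0],1).tolist(),np.round(r[1],1).tolist(),a[:2].round(2).tolist(),w[:,1].min().round(1),w[:,1].max().round(1)))
    return c,out
if __name__=='__main__':
    for n in('top','scene'):
        print(n); [print(*o) for o in find(n)[1]]
    c=cam('top'); h=cv2.cvtColor(c['image'],cv2.COLOR_BGR2HSV)
    print('tray',rect(c,sub(cv2.inRange(h,(14,75,70),(24,255,255)),(180,262,235,300)),40)[0])
    print('pot',rect(c,sub(cv2.inRange(h,(0,140,70),(14,255,255)),(195,268,178,242)),42)[0])
    print('handle',rect(c,drift(c),28)[0])
E
python3 pins.py
```

```text
top
[-101.4, 53.9] [53.0, 18.5] [0.05000000074505806, 1.0] 27.3 80.5
[-49.2, 46.0] [40.8, 12.5] [0.009999999776482582, 1.0] 25.4 66.6
[2.2, 41.4] [16.6, 47.7] [0.12999999523162842, -0.9900000095367432] 19.5 65.3
[100.5, 46.5] [13.3, 40.5] [0.20000000298023224, -0.9800000190734863] 27.0 66.4
scene
[-95.4, 47.4] [22.8, 77.2] [0.10000000149011612, -0.9900000095367432] 9.6 84.9
[-48.7, 43.1] [20.4, 72.9] [0.2199999988079071, -0.9800000190734863] 10.1 78.4
[1.7, 42.2] [21.0, 73.0] [0.2800000011920929, -0.9599999785423279] 10.1 77.0
[101.9, 44.1] [16.2, 73.4] [0.3400000035762787, -0.9399999976158142] 10.6 78.6
[128.3, 30.9] [10.4, 40.3] [0.33000001311302185, -0.949999988079071] 10.9 48.4
tray ((409.47271728515625, 306.33258056640625), (123.7300033569336, 120.81822204589844), 81.4649658203125)
pot ((589.6138916015625, 283.81024169921875), (113.83170318603516, 119.50779724121094), 1.0584237575531006)
handle ((526.03857421875, -242.6873016357422), (10.904826164245605, 22.643583297729492), 42.6375732421875)
```

apply_moves --rows '[[[0, 0, 0], -0.15], [[0, 0, 0], -0.15], [[0, 0, 0], -0.15], [[0, 0, 0], -0.15], [[0, 0, 0], -0.157]]' --grip 3.5

```text
clock: 18.3
eef_pos: [512.6, -257.0, 169.5]
orientation: [[-0.073, 0.997, -0.002], [0.997, 0.073, 0.001], [0.001, -0.002, -1.0]]
wrist_force: [-0.9, 0.4, -0.5]
opening: 0.397
gripper_force: 0.0
```

apply_moves --rows '[[[6, 0.8, 0], 0], [[6, 0.8, 0], 0], [[6, 0.8, 0], 0], [[6, 0.8, 0], 0], [[6, 0.7, 0], 0]]'

```text
clock: 18.92
eef_pos: [531.1, 46.3, 169.8]
orientation: [[-0.068, 0.998, -0.002], [0.998, 0.068, 0.0], [0.0, -0.002, -1.0]]
wrist_force: [1.2, -0.6, -0.4]
opening: 0.398
gripper_force: 0.0
```

apply_moves --rows '[[[0, 0, 4], 0], [[0, 0, 4], 0], [[0, 0, 0], 0], [[0, 0, 0], 0]]'

```text
clock: 19.42
eef_pos: [532.2, 44.6, 91.6]
orientation: [[-0.068, 0.998, 0.0], [0.998, 0.068, 0.0], [0.0, 0.0, -1.0]]
wrist_force: [1.0, -0.8, -0.5]
opening: 0.396
gripper_force: 0.0
```

```bash
cat > tb.py <<'E'
from bar import *
s=bot.get_state(); print('tcp in bar',(B.T@(s['eef_pos']-C)).round(1),'toolx',(B.T@s['orientation'][:,0]).round(3),s['opening'])
E
python3 tb.py; python3 - <<'E'
from bar import *
c=cam('wrist'); cv2.imwrite('pics/w7.png',c['image']); print(-c['R'].T@c['t'])
for x in (-100,-50,0,50,100): print(proj(c,C+B@[x,30,23]),proj(c,C+B@[x,62,12]))
E
```

```text
tcp in bar [ 1.7 46.9 91.6] toolx [-0.001  1.     0.   ] 0.3964494363060071
[528.04353234 110.71371192 238.51165007]
[165.80663251 233.90159244] [167.33369843 182.24567287]
[242.5299087  233.86107316] [243.29584679 182.20839004]
[319.24468087 233.82055836] [319.24965901 182.1711113 ]
[395.95095043 233.78004805] [395.19513646 182.13383666]
[472.64871879 233.73954224] [471.1322805 182.0965661]
```

View pics/w7.png

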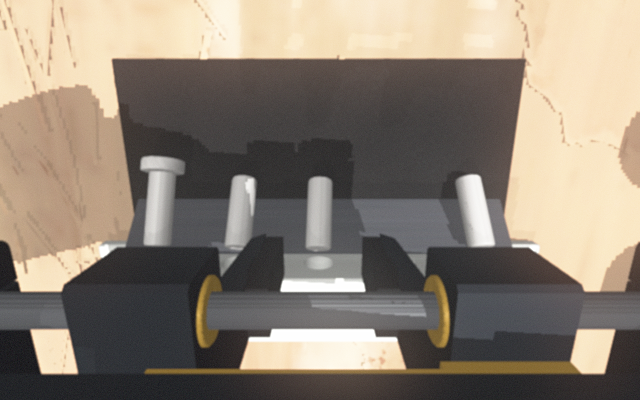

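Wrist view: pins at columns ~160 (headed), 240, 319, 475, rows 178–248, as predicted. Descending onto pin 0.

apply_moves --rows '[[[0, -0.15, 4], 0], [[0, 0, 3.0], 0], [[0, 0, 0.6], 0], [[0, 0, 0], 0]]'

```text
clock: 19.98
eef_pos: [531.2, 44.6, 16.2]
orientation: [[-0.068, 0.998, 0.002], [0.998, 0.068, 0.0], [0.0, 0.002, -1.0]]
wrist_force: [-0.3, -0.4, -0.2]
opening: 0.398
gripper_force: 0.0
```

apply_moves --rows '[[[0, 0, 0], 0], [[0, 0, 0], 0], [[0, 0, 0], 0]]' --grip 0.8 --force 35

```text
clock: 20.35
eef_pos: [530.9, 44.4, 15.7]
orientation: [[-0.068, 0.998, 0.001], [0.998, 0.068, 0.0], [-0.0, 0.001, -1.0]]
wrist_force: [0.1, 0.6, 3.4]
opening: 0.172
gripper_force: 35.1
```

apply_moves --rows '[[[0, 0, -2], 0], [[0, 0, -4], 0], [[0, 0, -4], 0], [[0, 0, -2], 0]]'

```text
clock: 20.85
eef_pos: [531.2, 44.6, 138.3]
orientation: [[-0.068, 0.998, 0.003], [0.998, 0.068, 0.0], [-0.0, 0.003, -1.0]]
wrist_force: [-0.1, 0.5, -2.1]
opening: 0.167
gripper_force: 35.0
```

```bash
python3 tb.py; python3 - <<'E'
from bar import *
s=bot.get_state();p,R=s['eef_pos'],s['orientation']
print(p, 'to tray',(R.T@(np.array([412,309,100])-p)).round(0),'to pot',(R.T@(np.array([590,286,100])-p)).round(0))
E
```

```text
tcp in bar [  0.8  46.9 138.3] toolx [-0.001  1.    -0.   ] 0.16666836514215227
[531.21718813  44.58060585 138.26887191] to tray [ 272. -101.   38.] to pot [237.  75.  39.]
```

apply_moves --rows '[[[5.4, -2.3, 0], 0], [[5.4, -2.3, 0], 0], [[5.4, -2.3, 0], 0], [[5.4, -2.3, 0], 0], [[5.4, -2.3, 0], 0]]'

```text
clock: 21.48
eef_pos: [396.4, 307.4, 136.3]
orientation: [[-0.068, 0.998, 0.001], [0.998, 0.068, 0.0], [0.0, 0.001, -1.0]]
wrist_force: [0.7, -0.4, 0.0]
opening: 0.164
gripper_force: 35.0
```

apply_moves --rows '[[[0, 0, 3], 0], [[0, 0, 3], 0], [[0, 0, 0], 0], [[0, 0, 0], 0]]'

```text
clock: 21.98
eef_pos: [397.8, 306.3, 76.4]
orientation: [[-0.068, 0.998, 0.001], [0.998, 0.068, 0.001], [0.001, 0.001, -1.0]]
wrist_force: [0.6, 0.3, -1.2]
opening: 0.174
gripper_force: 35.0
```

```bash
cat > cont.py <<'E'
from m import *
# tray/pot floor found with the wrist camera or top; prints shift in tool cm
s=bot.get_state();p,R=s['eef_pos'],s['orientation']
c=cam('top'); h=cv2.cvtColor(c['image'],cv2.COLOR_BGR2HSV)
print('tcp',p.round(1),'opening',s['opening'],s['gripper_force'])
try: print('tray',rect(c,sub(cv2.inRange(h,(14,75,70),(24,255,255)),(180,262,235,300)),40)[0])
except Exception as e: print(e)
print('pot',rect(c,sub(cv2.inRange(h,(0,140,70),(14,255,255)),(195,268,178,242)),42)[0])
E
python3 cont.py; python3 - <<'E'
from m import *
c=cam('scene'); h=cv2.cvtColor(c['image'],cv2.COLOR_BGR2HSV)
r,w=rect(c,sub(cv2.inRange(h,(14,75,70),(26,255,255)),(240,370,280,390)),40); print(r)
c=cam('wrist'); h=cv2.cvtColor(c['image'],cv2.COLOR_BGR2HSV); m=cv2.inRange(h,(14,75,70),(26,255,255)); m[230:]=0
r,w=rect(c,m,40); print('wrist',r,w.min(0),w.max(0)); cv2.imwrite('pics/w8.png',c['image'])
E
```

```text
tcp [397.8 306.3  76.4] opening 0.17405993145198306 34.999149441719055
tray ((411.6915283203125, 281.19097900390625), (73.56692504882812, 109.04222869873047), 81.57638549804688)
pot ((591.890869140625, 284.1250915527344), (120.33781433105469, 117.4504165649414), 88.46854400634766)
((417.24267578125, 314.2579345703125), (214.3916015625, 203.59642028808594), 38.0158805847168)
wrist ((425.9392395019531, 363.650634765625), (246.2404327392578, 114.12075805664062), 3.8276751041412354) [305.47992 298.7709 ] [546.55707 428.40335]
```

View pics/w8.png

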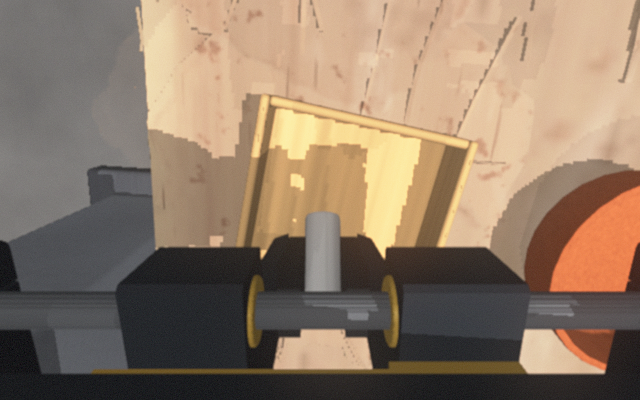

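Pin held (column 322); tray rim far corners at (265,97) and (475,143). Checking that against the tray centre.

```bash
python3 - <<'E'
from m import *
c=cam('wrist'); a=onz(c,(265,97),40);b=onz(c,(475,143),40); d=(b-a)[:2]; L=np.hypot(*d); d/=L; n=np.array([d[1],-d[0]])
print(a,b,L,'angle',np.degrees(np.arctan2(d[1],d[0])),'centre',(a+b)[:2]/2+57.5*n)
print(proj(c,(411,309,5)))
E
```

```text
[365.28663372 372.84386469  40.        ] [474.32630938 357.10251432  40.        ] 110.17005482547805 angle -8.21466680323178 centre [411.59073953 308.06315746]
[341.90453943 205.1372573 ]
```

apply_moves --rows '[[[0, 0, 3], 0], [[0, 0, 1.9], 0], [[0, 0, 0], 0], [[0, 0, 0], 0]]'

```text
clock: 22.68
eef_pos: [397.5, 306.3, 26.5]
orientation: [[-0.068, 0.998, 0.0], [0.998, 0.068, 0.0], [0.0, 0.0, -1.0]]
wrist_force: [0.3, 0.4, 0.2]
opening: 0.171
gripper_force: 35.0
```

apply_moves --rows '[[[0, 0, 0], 0], [[0, 0, 0], 0], [[0, 0, 0], 0]]' --grip 3

```text
clock: 23.05
eef_pos: [397.4, 306.1, 26.3]
orientation: [[-0.068, 0.998, 0.0], [0.998, 0.068, 0.0], [0.0, 0.0, -1.0]]
wrist_force: [-0.6, 0.3, 0.3]
opening: 0.338
gripper_force: 0.0
```

apply_moves --rows '[[[0, 0, -4], 0], [[0, 0, -5], 0], [[-5.4, 2, 0], 0], [[-5.4, 2, 0], 0], [[-5.4, 2, 0], 0]]'

```text
clock: 23.68
eef_pos: [468.9, 146.8, 116.4]
orientation: [[-0.068, 0.998, 0.001], [0.998, 0.068, 0.0], [0.0, 0.001, -1.0]]
wrist_force: [0.2, 0.9, 0.2]
opening: 0.338
gripper_force: 0.0
```

apply_moves --rows '[[[-5.4, 0.3, 0], 0], [[-5.1, 0, 0], 0], [[0, 0, 0], 0], [[0, 0, 0], 0]]' --grip 3.5

```text
clock: 24.18
eef_pos: [478.3, 44.5, 116.2]
orientation: [[-0.068, 0.998, 0.0], [0.998, 0.068, 0.001], [0.001, 0.0, -1.0]]
wrist_force: [0.3, 1.5, 0.7]
opening: 0.392
gripper_force: 0.0
```

```bash
cat > look.py <<'E'
from m import *
from bar import *
# pins by wrist camera, bar frame, plane z=18; and pins in tray (top)
s=bot.get_state(); print('tcp in bar',(B.T@(s['eef_pos']-C)).round(1),'toolx',(B.T@s['orientation'][:,0]).round(3),s['opening'],s['clock'])
c=cam('wrist'); h=cv2.cvtColor(c['image'],cv2.COLOR_BGR2HSV); m=cv2.inRange(h,(0,0,115),(180,40,255)); m[245:]=0
poly=np.array([proj(c,C+B@[x,y,z]) for x,y,z in ([-125,27,24],[125,27,24],[125,136,3],[-125,136,3])]).astype(np.int32)
k=np.zeros_like(m); cv2.fillConvexPoly(k,cv2.convexHull(poly),255); m&=k
for q in cv2.findContours(m,cv2.RETR_EXTERNAL,cv2.CHAIN_APPROX_NONE)[0]:
    if cv2.contourArea(q)<150: continue
    w=np.array([(B.T@(onz(c,p,16)-C))[:2] for p in q.reshape(-1,2)],np.float32); r=cv2.minAreaRect(w)
    print('pin',np.round(r[0],1),np.round(r[1],1),round(r[2],1),'y',w[:,1].min(),w[:,1].max())
t=cam('top'); h=cv2.cvtColor(t['image'],cv2.COLOR_BGR2HSV); 
m=sub(cv2.inRange(h,(0,0,90),(180,55,255)),(200,262,180,300))
for q in cv2.findContours(m,cv2.RETR_EXTERNAL,cv2.CHAIN_APPROX_NONE)[0]:
    if cv2.contourArea(q)<12: continue
    w=np.array([onz(t,p,13)[:2] for p in q.reshape(-1,2)],np.float32); r=cv2.minAreaRect(w); print('top grey',np.round(r[0],0),np.round(r[1],0),round(r[2]))
print('tray',rect(t,sub(cv2.inRange(h,(14,75,70),(24,255,255)),(180,262,235,300)),40)[0]); print('pot',rect(t,sub(cv2.inRange(h,(0,140,70),(14,255,255)),(195,268,178,242)),42)[0])
E
python3 look.py
```

```text
tcp in bar [-52.   50.4 116.2] toolx [-0.001  1.     0.001] 0.3920884103963818 24.175
pin [-50.4  45.9] [43.3 16.2] 89.6 y 24.29798 67.50675
pin [106.   43.7] [24.5 55.4] 26.2 y 24.215559 68.90091
pin [-100.5   52.2] [56.3 25.6] 89.0 y 24.323652 80.41029
top grey [400. 294.] [44. 15.] 89
top grey [462. 213.] [25. 13.] 89
top grey [563. 360.] [43. 16.] 62
top grey [550. 213.] [26. 64.] 90
top grey [622. 213.] [26. 13.] 88
top grey [670. 309.] [180.  46.] 88
tray ((411.14971923828125, 306.3089599609375), (123.40481567382812, 118.333740234375), 81.6033935546875)
pot ((588.552978515625, 282.5945129394531), (113.85066223144531, 119.2776107788086), 40.49066925048828)
```

First pin is in the tray (44x15 at (400,294)). Next is pin -50.

apply_moves --rows '[[[-0.4, 0.15, 4], 0], [[0, 0, 4], 0], [[0, 0, 2], 0], [[0, 0, 0], 0], [[0, 0, 0], 0]]'

```text
clock: 24.9
eef_pos: [480.3, 40.8, 16.7]
orientation: [[-0.069, 0.998, 0.001], [0.998, 0.069, 0.0], [0.0, 0.001, -1.0]]
wrist_force: [0.1, -0.1, -0.0]
opening: 0.396
gripper_force: 0.0
```

apply_moves --rows '[[[0, 0, 0], 0], [[0, 0, 0], 0], [[0, 0, 0], 0]]' --grip 0.8

```text
clock: 25.28
eef_pos: [480.3, 39.9, 16.4]
orientation: [[-0.068, 0.998, 0.001], [0.998, 0.068, 0.0], [0.0, 0.001, -1.0]]
wrist_force: [-0.3, -0.8, 2.9]
opening: 0.171
gripper_force: 35.1
```

apply_moves --rows '[[[0, 0, -3], 0], [[0, 0, -4], 0], [[0, 0, -4], 0], [[0, 0, 0], 0]]'

```text
clock: 25.78
eef_pos: [482.0, 40.0, 128.5]
orientation: [[-0.067, 0.998, 0.005], [0.998, 0.067, 0.0], [-0.0, 0.005, -1.0]]
wrist_force: [0.1, -0.1, -1.0]
opening: 0.167
gripper_force: 35.0
```

```bash
python3 - <<'E'
from bar import *
s=bot.get_state();p,R=s['eef_pos'],s['orientation']
print(p,s['opening'],s['gripper_force'],s['wrist_force'],'to tray',(R.T@(np.array([425,306,27])-p)).round(0))
E
```

```text
[481.95875774  40.02071769 128.4670513 ] 0.16718393620767052 34.99121010303497 [ 0.06391276 -0.09827661 -0.97669592] to tray [269. -39. 101.]
```

apply_moves --rows '[[[5.4, -0.7, 0], 0], [[5.4, -0.8, 0], 0], [[5.4, -0.7, 0], 0], [[5.4, -0.8, 0], 0], [[5.2, -0.7, 0], 0]]'

```text
clock: 26.4
eef_pos: [423.8, 305.9, 124.8]
orientation: [[-0.068, 0.998, -0.001], [0.998, 0.068, -0.001], [-0.001, -0.001, -1.0]]
wrist_force: [0.5, 0.1, 0.0]
opening: 0.171
gripper_force: 35.0
```

apply_moves --rows '[[[0, 0, 4], 0], [[0, 0, 4], 0], [[0, 0, 1.8], 0], [[0, 0, 0], 0], [[0, 0, 0], 0]]'

```text
clock: 27.02
eef_pos: [425.5, 305.3, 29.0]
orientation: [[-0.068, 0.998, 0.001], [0.998, 0.068, 0.001], [0.001, 0.001, -1.0]]
wrist_force: [0.1, 0.4, -0.5]
opening: 0.172
gripper_force: 35.0
```

apply_moves --rows '[[[0, 0, 0], 0], [[0, 0, 0], 0], [[0, 0, 0], 0]]' --grip 2.6

```text
clock: 27.4
eef_pos: [425.2, 304.9, 28.5]
orientation: [[-0.068, 0.998, 0.001], [0.998, 0.068, 0.0], [0.0, 0.001, -1.0]]
wrist_force: [-0.4, -0.4, -1.1]
opening: 0.296
gripper_force: 0.0
```

apply_moves --rows '[[[0, 0, -4], 0], [[0, 0, -5], 0], [[-5, 5, 0], 0], [[-5, 5, 0], 0], [[-5, 5, 0], 0]]'

```text
clock: 28.02
eef_pos: [567.6, 180.1, 118.5]
orientation: [[-0.068, 0.998, 0.001], [0.998, 0.068, 0.0], [0.0, 0.001, -1.0]]
wrist_force: [0.6, 0.9, 0.5]
opening: 0.298
gripper_force: 0.0
```

apply_moves --rows '[[[-5.4, 4, 0], 0], [[-5.4, 3, 0], 0], [[0, 0, 0], 0.1], [[0, 0, 0], 0], [[0, 0, 0], 0]]' --grip 4

```text
clock: 28.65
eef_pos: [639.7, 83.5, 118.1]
orientation: [[0.028, 1.0, -0.0], [1.0, -0.028, 0.001], [0.001, -0.0, -1.0]]
wrist_force: [-0.8, -0.4, 0.3]
opening: 0.458
gripper_force: 0.0
```

```bash
python3 look.py
```

```text
tcp in bar [111.6  78.5 118.1] toolx [0.095 0.995 0.001] 0.4577262090340805 28.65
pin [-104.   70.] [17.6 28.4] 84.5 y 60.62122 79.20367
pin [104.2  54.2] [26.2 28.5] 84.5 y 39.782784 68.19746
top grey [400. 294.] [44. 15.] 89
top grey [428. 296.] [47. 16.] 89
top grey [462. 214.] [17. 29.] 10
top grey [567. 366.] [57. 18.] 64
top grey [550. 214.] [29. 71.] 90
top grey [620. 214.] [29. 16.] 88
top grey [670. 309.] [180.  46.] 88
tray ((410.98211669921875, 306.2333679199219), (123.22005462646484, 117.92022705078125), 81.35429382324219)
pot ((585.3123779296875, 282.29693603515625), (104.92657470703125, 118.1554183959961), 26.088083267211914)
```

Both plain pins are in the tray. For pin +100, turn to match its skew and back off for a look.

apply_moves --rows '[[[0, 0, 0], -0.15], [[0, 0, 0], -0.15], [[-2.9, -1.7, 0], 0], [[0, 0, 0], 0], [[0, 0, 0], 0]]'

```text
clock: 29.38
eef_pos: [631.6, 50.7, 118.2]
orientation: [[-0.266, 0.964, 0.0], [0.964, 0.266, 0.001], [0.001, 0.0, -1.0]]
wrist_force: [-0.0, 0.4, 0.4]
opening: 0.454
gripper_force: 0.0
```

```bash
python3 look.py | head -5
```

```text
tcp in bar [101.3  46.3 118.2] toolx [-0.201  0.98   0.001] 0.4542155340360059 29.375
pin [107.7  46.2] [33.7 45.4] 3.0 y 24.316412 68.36831
pin [-106.    51.2] [58.9 29.7] 79.7 y 24.686985 80.8339
top grey [400. 294.] [44. 15.] 89
top grey [428. 296.] [16. 47.] 0
```

```bash
python3 - <<'E'
from m import *
from bar import *
c=cam('wrist'); h=cv2.cvtColor(c['image'],cv2.COLOR_BGR2HSV)
for y,z in ((30,27),(36,25),(42,22),(48,19),(54,16),(60,14)):
    row=[]
    for x in range(80,125,2):
        u,v=proj(c,C+B@[x,y,z]).round().astype(int); row.append(int(h[v,u,2]))
    print(y,row)
E
```

```text
30 [118, 120, 117, 114, 93, 93, 119, 178, 232, 238, 245, 242, 241, 232, 174, 124, 126, 125, 128, 126, 125, 128, 101]
36 [92, 91, 89, 90, 92, 93, 145, 182, 195, 200, 195, 185, 178, 154, 126, 118, 124, 122, 124, 123, 124, 122, 95]
42 [87, 87, 90, 87, 91, 91, 167, 184, 200, 194, 190, 187, 171, 145, 97, 93, 99, 97, 98, 119, 121, 121, 93]
48 [86, 85, 92, 90, 87, 99, 161, 183, 195, 198, 189, 184, 160, 142, 93, 92, 97, 97, 117, 121, 121, 115, 90]
54 [54, 56, 53, 54, 55, 72, 166, 191, 193, 198, 186, 179, 163, 124, 67, 74, 74, 86, 86, 86, 91, 87, 90]
60 [56, 53, 52, 55, 55, 104, 172, 187, 192, 193, 182, 179, 158, 90, 68, 70, 84, 81, 85, 87, 88, 90, 94]
```

Pin axis is nearly parallel to bar y at x≈99.5.

apply_moves --rows '[[[0, 0, 2], 0.15], [[0, -0.18, 4], 0], [[0, 0, 3], 0], [[0, 0, 1.2], 0], [[0, 0, 0], 0]]'

```text
clock: 30.15
eef_pos: [629.7, 51.3, 16.2]
orientation: [[-0.119, 0.993, -0.0], [0.993, 0.119, 0.001], [0.002, -0.0, -1.0]]
wrist_force: [-1.1, 2.1, 0.8]
opening: 0.455
gripper_force: 0.4
```

apply_moves --rows '[[[0, 0, 0], 0], [[0, 0, 0], 0], [[0, 0, 0], 0]]' --grip 0.8

```text
clock: 30.52
eef_pos: [629.8, 49.8, 16.4]
orientation: [[-0.118, 0.993, 0.0], [0.993, 0.118, 0.0], [0.0, 0.0, -1.0]]
wrist_force: [-2.6, 1.2, 2.9]
opening: 0.172
gripper_force: 35.5
```

apply_moves --rows '[[[0, 0, -3], 0], [[0, 0, -4], 0], [[0, 0, -4], 0], [[0, 0, 0], 0]]'

```text
clock: 31.02
eef_pos: [632.5, 49.3, 129.5]
orientation: [[-0.117, 0.993, 0.007], [0.993, 0.117, 0.0], [-0.001, 0.007, -1.0]]
wrist_force: [0.1, 0.2, -0.9]
opening: 0.17
gripper_force: 35.0
```

```bash
python3 - <<'E'
from bar import *
s=bot.get_state();p,R=s['eef_pos'],s['orientation']
print(p,s['opening'],s['gripper_force'],s['wrist_force'],'to tray',(R.T@(np.array([413,314,45])-p)).round(0))
E
```

```text
[632.50906626  49.26864607 129.45573795] 0.16993928680120382 34.99814808368683 [ 0.09134329  0.17948671 -0.89940047] to tray [ 289. -188.   83.]
```

apply_moves --rows '[[[5.2, -3.8, 0], 0], [[5.2, -3.8, 0], 0], [[5.2, -3.8, 0], 0], [[5.2, -3.8, 0], 0], [[5.2, -3.6, 0], 0]]'

```text
clock: 31.65
eef_pos: [416.8, 279.9, 125.3]
orientation: [[-0.117, 0.993, -0.0], [0.993, 0.117, -0.001], [-0.001, -0.0, -1.0]]
wrist_force: [0.6, -0.6, -1.6]
opening: 0.169
gripper_force: 35.0
```

apply_moves --rows '[[[3, 0, 2], 0], [[0.3, 0, 2], 0], [[0, 0, 0], 0], [[0, 0, 0], 0]]'

```text
clock: 32.15
eef_pos: [415.1, 310.5, 85.8]
orientation: [[-0.115, 0.993, -0.0], [0.993, 0.115, -0.001], [-0.001, -0.0, -1.0]]
wrist_force: [0.0, -0.3, -0.7]
opening: 0.165
gripper_force: 35.0
```

```bash
python3 look.py | tail -9; python3 -c "
from h import *
print(bot.get_state())"|head -3; python3 - <<'E'
from m import *
c=cam('wrist'); h=cv2.cvtColor(c['image'],cv2.COLOR_BGR2HSV)
# far tray wall row check along column 300..
print([h[r,300].tolist() for r in range(80,200,12)]); print([proj(c,q).round() for q in ((365,373,40),(474,357,40))])
E
```

```text
top grey [400. 285.] [25. 15.] 89
top grey [423. 300.] [54. 25.] 89
top grey [462. 213.] [25. 19.] 90
top grey [567. 366.] [57. 20.] 62
top grey [552. 215.] [29. 68.] 90
top grey [620. 213.] [26. 16.] 88
top grey [670. 309.] [180.  46.] 88
tray ((425.6156005859375, 283.16595458984375), (81.00897979736328, 82.01339721679688), 81.4649658203125)
pot ((591.890869140625, 284.1250915527344), (120.33781433105469, 117.4504165649414), 88.46854400634766)
{'clock': 32.25, 'qpos': array([-0.3219303 ,  0.60475595, -0.52333512,  1.96290145,  0.46218279,
        0.69262068, -1.01509837]), 'qvel': array([-0.00271517, -0.00343518, -0.00610154, -0.00259585,  0.00070698,
        0.0005013 , -0.0020652 ]), 'effort': array([-1.52444062e-01, -4.89335775e+01, -6.56683758e+00, -1.65135366e+01,
[[14, 82, 219], [14, 83, 219], [15, 78, 222], [20, 107, 246], [21, 102, 248], [20, 107, 247], [17, 122, 188], [17, 120, 192], [16, 119, 214], [16, 120, 166]]
[array([241., 100.]), array([437., 153.])]
```

apply_moves --rows '[[[1.2, 0, 2], 0], [[0, 0, 2.3], 0], [[0, 0, 0], 0], [[0, 0, 0], 0]]'

```text
clock: 32.8
eef_pos: [413.4, 324.1, 43.9]
orientation: [[-0.117, 0.993, 0.001], [0.993, 0.117, 0.001], [0.0, 0.001, -1.0]]
wrist_force: [-0.6, -0.4, -1.0]
opening: 0.166
gripper_force: 35.0
```

apply_moves --rows '[[[0, 0, 0], 0], [[0, 0, 0], 0], [[0, 0, 0], 0]]' --grip 2.8

```text
clock: 33.17
eef_pos: [413.1, 324.1, 43.4]
orientation: [[-0.118, 0.993, 0.0], [0.993, 0.118, 0.0], [0.0, 0.0, -1.0]]
wrist_force: [0.0, -1.2, 0.1]
opening: 0.318
gripper_force: 0.0
```

apply_moves --rows '[[[0, 0, -4], 0], [[0, 0, -4], 0], [[-5.2, 0, 0], 0], [[-5.2, 0, 0], 0], [[-5.2, 0, 0], 0.05]]'

```text
clock: 33.8
eef_pos: [431.4, 167.6, 123.3]
orientation: [[-0.067, 0.998, 0.001], [0.998, 0.067, 0.0], [0.0, 0.001, -1.0]]
wrist_force: [0.9, -0.1, 0.9]
opening: 0.318
gripper_force: 0.0
```

apply_moves --rows '[[[-5, 0, 0], 0], [[-2, 0, 0], 0], [[0, 0, 0], 0], [[0, 0, 0], 0]]' --grip 5

```text
clock: 34.3
eef_pos: [436.1, 100.7, 123.2]
orientation: [[-0.069, 0.998, 0.001], [0.998, 0.069, 0.001], [0.001, 0.001, -1.0]]
wrist_force: [0.0, 0.6, 0.5]
opening: 0.572
gripper_force: 0.0
```

```bash
python3 look.py
```

```text
tcp in bar [-90.4 109.3 123.2] toolx [-0.002  1.     0.001] 0.5720193520985651 34.3
pin [-99.1  73.6] [25.5  9.1] 0.0 y 69.06691 78.149475
top grey [414. 307.] [70. 49.] 89
top grey [451. 221.] [ 41. 103.] 90
top grey [566. 366.] [56. 15.] 65
top grey [550. 214.] [29. 65.] 90
top grey [622. 213.] [26. 13.] 88
top grey [670. 309.] [180.  46.] 88
tray ((410.9790344238281, 306.4881896972656), (123.33018493652344, 117.88506317138672), 81.4649658203125)
pot ((591.8894653320312, 284.1251220703125), (120.33781433105469, 117.44744110107422), 88.46854400634766)
```

apply_moves --rows '[[[-4, -0.5, 0], 0], [[-2, -0.5, 0], 0], [[0, 0, 3], 0], [[0, 0, 0], 0], [[0, 0, 0], 0]]' --grip 4

```text
clock: 35.02
eef_pos: [430.4, 39.9, 93.5]
orientation: [[-0.07, 0.998, 0.0], [0.998, 0.07, 0.0], [0.0, 0.0, -1.0]]
wrist_force: [0.7, 0.3, 1.3]
opening: 0.456
gripper_force: 0.0
```

```bash
python3 look.py|head -3
```

```text
tcp in bar [-100.2   49.    93.5] toolx [-0.003  1.     0.   ] 0.4556941660113037 35.025
pin [76.3 35.2] [21.  81.6] 85.5 y 24.379745 45.796104
pin [-65.   40.7] [ 8.8 25.3] 83.9 y 37.145794 46.284534
```

```bash
python3 - <<'E'
from m import *
from bar import *
c=cam('wrist'); h=cv2.cvtColor(c['image'],cv2.COLOR_BGR2HSV); cv2.imwrite('pics/w9.png',c['image'])
for y,z in ((30,30),(42,25),(48,22),(60,18),(75,14),(77,14)):
    row=[]
    for x in range(-122,-78,2):
        u,v=proj(c,C+B@[x,y,z]).round().astype(int); row.append(int(h[v,u,2]) if 0<=v<400 and 0<=u<640 else -1)
    print(y,v,row)
E
```

```text
30 239 [92, 91, 95, 92, 93, 94, 92, 166, 186, 203, 201, 190, 176, 166, 135, 93, 93, 94, 92, 90, 90, 91]
42 219 [94, 94, 95, 91, 91, 92, 91, 150, 191, 206, 213, 203, 188, 178, 149, 92, 92, 92, 90, 90, 95, 88]
48 208 [92, 95, 93, 92, 85, 93, 87, 137, 187, 201, 209, 208, 189, 180, 149, 97, 91, 88, 91, 89, 84, 98]
60 189 [75, 71, 67, 64, 66, 61, 63, 99, 178, 193, 205, 210, 193, 184, 157, 94, 58, 58, 56, 50, 51, 68]
75 165 [72, 71, 68, 69, 64, 139, 180, 195, 203, 216, 224, 221, 208, 200, 186, 173, 162, 139, 66, 51, 59, 71]
77 162 [68, 71, 71, 69, 67, 119, 180, 198, 198, 208, 218, 210, 205, 203, 184, 180, 164, 132, 58, 57, 59, 71]
```

View pics/w9.png

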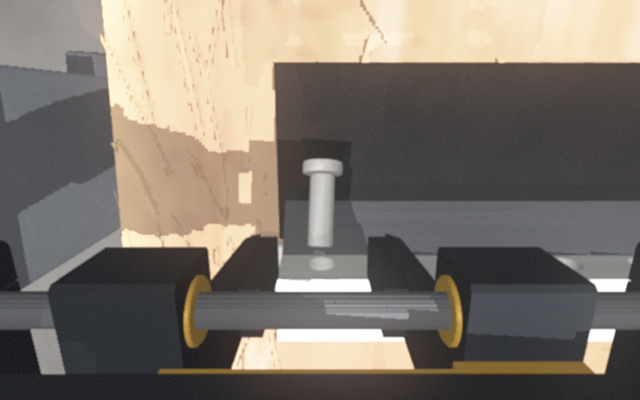

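Headed pin is where expected (column 321, rows 160–248). Grasp it.

apply_moves --rows '[[[0, -0.05, 4], 0], [[0, 0, 3], 0], [[0, 0, 0.7], 0], [[0, 0, 0], 0], [[0, 0, 0], 0]]'

```text
clock: 35.8
eef_pos: [430.5, 38.9, 17.0]
orientation: [[-0.068, 0.998, 0.002], [0.998, 0.068, 0.0], [0.0, 0.002, -1.0]]
wrist_force: [1.2, 0.0, 0.1]
opening: 0.454
gripper_force: 0.0
```

apply_moves --rows '[[[0, 0, 0], 0], [[0, 0, 0], 0], [[0, 0, 0], 0]]' --grip 0.8

```text
clock: 36.17
eef_pos: [429.8, 38.7, 16.2]
orientation: [[-0.068, 0.998, 0.0], [0.998, 0.068, 0.0], [0.0, 0.0, -1.0]]
wrist_force: [-0.2, 0.6, 0.6]
opening: 0.17
gripper_force: 34.9
```

apply_moves --rows '[[[0, 0, -3], 0], [[0, 0, -4], 0], [[0, 0, -4], 0], [[0, 0, 0], 0]]'

```text
clock: 36.67
eef_pos: [431.4, 38.8, 128.2]
orientation: [[-0.067, 0.998, 0.005], [0.998, 0.067, 0.0], [-0.0, 0.005, -1.0]]
wrist_force: [-0.1, -0.6, -1.1]
opening: 0.172
gripper_force: 34.9
```

```bash
python3 - <<'E'
from m import *
s=bot.get_state();p,R=s['eef_pos'],s['orientation']
c=cam('top'); h=cv2.cvtColor(c['image'],cv2.COLOR_BGR2HSV)
print('pot',rect(c,sub(cv2.inRange(h,(0,140,70),(14,255,255)),(195,268,178,242)),42)[0])
print(p,s['opening'],s['gripper_force'],s['wrist_force'],'to pot',(R.T@(np.array([590,280,35])-p)).round(0))
E
```

```text
pot ((591.890869140625, 284.1250915527344), (120.33781433105469, 117.4504165649414), 88.46854400634766)
[431.40700387  38.78879851 128.15815443] 0.17197724238842405 34.882038831710815 [-0.08002486 -0.55190412 -1.14225203] to pot [230. 174.  94.]
```

apply_moves --rows '[[[4.5, 3.5, 0], 0], [[4.5, 3.5, 0], 0], [[4.5, 3.5, 0], 0], [[4.5, 3.5, 0], 0], [[4.5, 3.6, 0], 0]]'

```text
clock: 37.35
eef_pos: [589.8, 276.1, 123.5]
orientation: [[-0.068, 0.998, -0.002], [0.998, 0.068, -0.002], [-0.002, -0.003, -1.0]]
wrist_force: [1.1, 0.5, 0.0]
opening: 0.171
gripper_force: 34.9
```

apply_moves --rows '[[[0, 0, 3], 0], [[0, 0, 2], 0], [[0, 0, 0], 0], [[0, 0, 0], 0]]'

```text
clock: 37.85
eef_pos: [590.1, 274.6, 76.3]
orientation: [[-0.067, 0.998, 0.0], [0.998, 0.067, -0.0], [-0.0, 0.0, -1.0]]
wrist_force: [-0.3, -0.3, -1.2]
opening: 0.169
gripper_force: 34.9
```

```bash
python3 - <<'E'
from m import *
s=bot.get_state();p=s['eef_pos']
c=cam('wrist'); h=cv2.cvtColor(c['image'],cv2.COLOR_BGR2HSV); m=cv2.inRange(h,(0,130,60),(14,255,255)); m[240:]=0
q=big(m).reshape(-1,2); w=np.array([onz(c,a,42)[:2] for a in q]); print(p,s['opening'],'far rim y',w[:,1].max(),'x at it',w[w[:,1].argmax()],'x range',w[:,0].min(),w[:,0].max())
# rim circle fit from far-edge pixels (topmost per column)
t=np.array([q[q[:,0]==u][q[q[:,0]==u][:,1].argmin()] for u in np.unique(q[:,0])]); W=np.array([onz(c,a,42)[:2] for a in t]); W=W[W[:,1]>p[1]+25]
A=np.c_[2*W,np.ones(len(W))]; r=np.linalg.lstsq(A,(W**2).sum(1),rcond=None)[0]; print('pot centre',r[:2],'R',np.sqrt(r[2]+r[:2]@r[:2]))
E
```

```text
[590.08167519 274.63249991  76.33138994] 0.16881116486836029 far rim y 348.38147018057975 x at it [596.19085643 348.38147018] x range 530.5444817543834 654.7980032271602
pot centre [592.50043799 286.15848041] R 62.05362454676339
```

Pot centre is (592.5, 286), R 62, as expected. Lower and release.

apply_moves --rows '[[[0, 0, 3], 0], [[0, 0, 1.7], 0], [[0, 0, 0], 0], [[0, 0, 0], 0]]'

```text
clock: 38.4
eef_pos: [590.5, 275.6, 29.9]
orientation: [[-0.068, 0.998, 0.001], [0.998, 0.068, 0.001], [0.001, 0.001, -1.0]]
wrist_force: [0.2, -0.2, -1.0]
opening: 0.167
gripper_force: 34.9
```

apply_moves --rows '[[[0, 0, 0], 0], [[0, 0, 0], 0], [[0, 0, 0], 0]]' --grip 3

```text
clock: 38.78
eef_pos: [590.1, 275.3, 29.4]
orientation: [[-0.068, 0.998, 0.0], [0.998, 0.068, 0.0], [0.0, 0.0, -1.0]]
wrist_force: [-0.5, 1.2, -0.4]
opening: 0.341
gripper_force: 0.0
```

apply_moves --rows '[[[0, 0, -4], 0], [[0, 0, -6], 0], [[0, 0, -6], 0], [[-6, 0, 0], 0], [[-6, 0, 0], 0]]'

```text
clock: 39.4
eef_pos: [598.5, 154.7, 190.2]
orientation: [[-0.07, 0.998, 0.002], [0.998, 0.07, 0.0], [0.0, 0.002, -1.0]]
wrist_force: [1.2, -0.3, -0.5]
opening: 0.341
gripper_force: 0.0
```

apply_moves --rows '[[[-6, 0, 0], 0], [[-6, -2, 0], 0], [[-6, -4, 0], 0], [[-3, -4, 0], 0], [[0, 0, 0], 0]]'

```text
clock: 40.02
eef_pos: [514.9, -55.5, 188.8]
orientation: [[-0.063, 0.998, -0.002], [0.998, 0.063, -0.002], [-0.002, -0.003, -1.0]]
wrist_force: [0.2, -0.1, 0.0]
opening: 0.342
gripper_force: 0.0
```

```bash
python3 - <<'E'
from m import *
from bar import *
print(bot.get_state()['eef_pos'])
t=cam('top'); h=cv2.cvtColor(t['image'],cv2.COLOR_BGR2HSV); cv2.imwrite('pics/end.png',t['image'])
m=sub(cv2.inRange(h,(0,0,90),(180,75,255)),(200,262,185,300))
for q in cv2.findContours(m,cv2.RETR_EXTERNAL,cv2.CHAIN_APPROX_NONE)[0]:
    if cv2.contourArea(q)<12: continue
    w=np.array([onz(t,p,13)[:2] for p in q.reshape(-1,2)],np.float32); r=cv2.minAreaRect(w); print('grey',np.round(r[0],0),np.round(r[1],0),round(r[2]))
print('pot',rect(t,sub(cv2.inRange(h,(0,140,70),(14,255,255)),(195,268,178,242)),42)[0])
print('tray',rect(t,sub(cv2.inRange(h,(14,75,70),(24,255,255)),(180,262,235,300)),40)[0])
print('handle',rect(t,drift(t),28)[0]); n=sub(cv2.inRange(h,(0,0,120),(180,45,255)),(370,405,203,230));print('nose',rect(t,n,20)[0])
print('board',rect(t,sub(cv2.inRange(h,(15,70,130),(24,255,255)),(360,455,190,270)),8)[0])
import subprocess
a=cv2.imread('pics/top0.png').astype(int); d=np.abs(a-t['image'].astype(int)).max(2)
for nm,(x0,x1,y0,y1) in {'tub':(278,302,134,160),'pinch':(311,334,134,158),'tile':(362,388,147,167)}.items(): print(nm,(d[y0:y1,x0:x1]>40).sum())
E
python3 - <<'E'
from pins import *
[print('mat',*o) for o in find('top')[1]]
E
```

```text
[514.8859469  -55.46017855 188.7672879 ]
grey [497. 299.] [198. 365.] 90
pot ((585.3284301757812, 280.2218322753906), (112.18124389648438, 104.5619125366211), 88.42125701904297)
tray ((410.92913818359375, 305.9705810546875), (124.13872528076172, 118.04852294921875), 81.6033935546875)
handle ((505.8694152832031, -267.5010070800781), (77.2603759765625, 23.02901840209961), 50.62374496459961)
nose ((562.7747802734375, -207.66786193847656), (83.43278503417969, 24.38173484802246), 38.7280387878418)
board ((519.4129028320312, -258.4146423339844), (240.46714782714844, 101.95503234863281), 47.98009490966797)
tub 0
pinch 0
tile 0
```

```bash
python3 - <<'E'
from m import *
for n in('top','scene'):
    t=cam(n); h=cv2.cvtColor(t['image'],cv2.COLOR_BGR2HSV)
    for nm,ctr,r in (('pot',(592,286),50),('tray',(412,309),50)):
        k=np.zeros(h.shape[:2],np.uint8); P=np.array([proj(t,(ctr[0]+r*np.cos(a),ctr[1]+r*np.sin(a),8)) for a in np.linspace(0,6.28,40)]).astype(np.int32); cv2.fillConvexPoly(k,P,255)
        m=cv2.inRange(h,(0,0,80),(180,60,255))&k
        for q in cv2.findContours(m,cv2.RETR_EXTERNAL,cv2.CHAIN_APPROX_NONE)[0]:
            if cv2.contourArea(q)>10:
                w=np.array([onz(t,p,16)[:2] for p in q.reshape(-1,2)],np.float32); r2=cv2.minAreaRect(w); print(n,nm,np.round(r2[0]),np.round(r2[1]),round(r2[2]))
print(bot.get_state()['eef_pos'],bot.get_state()['clock'])
E
```

```text
top pot [592. 272.] [20. 55.] 2
top tray [414. 306.] [70. 49.] 89
scene pot [597. 273.] [28. 63.] 10
scene tray [413. 308.] [51. 75.] 4
[518.62801421 -50.36010643 189.37723654] 40.225
```

```bash
python3 -c "
from cell import bot
print(bot.finish_job())"
```

```text
the job is handed in; nothing more can be done
None
```

Job handed in: all four pins (bore +50 was empty) were driven out with the drift, with the three plain pins now in the square tray, the headed pin in the clay pot and the drift back on its board. The last camera check confirmed this, with the tub, pinch pot and tile unmoved; the hand-in gave no verdict.

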